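Turn the pigment jar to the tag reader and seat its lid

TASK

Turn the pigment jar that stands in the weighing dish until its paper label squarely faces the tag reader's window, keeping the jar in the dish all the while (do not lift it out). Then press its lid down until it is fully home, firmly but without overloading the dish. Do not knock the reader or its board, and leave the spare jar and the clay figurine beside the dish where they are.

Things in the scene. Friction and masses are not known exactly. Their poses are not given: they have to be found in the camera images.
- station: Fixed plywood board, 18 mm thick, with a weighing dish and a tag reader. Origin: on the table under the dish's centre; x points from the dish to the reader, z up; the board spans x -120 to 130, y -110 to 110 mm. The reader is a grey upright block spanning x 42 to 102, y -40 to 40 mm, top 105 mm above the table.
- dish (a point): Centre of the floor of the dish, a round aluminium tray: outer radius 40, inner radius 34, floor 20 mm and rim 26 mm above the table. More than 40 N on it, the jar's weight included, overloads it.
- window (a point): Centre of the reader's dark window, on the face that looks at the dish (station x = 42, z = 62 mm). The reader is taller than the jar and only 11 mm from it: fingers on the jar cannot swing past it, so a large turn needs several grasps. They fit along the station's y axis, turned up to about 0.6 rad either way.
- jar: Black plastic jar standing loosely in the dish (3 mm play all round): plain cylinder, radius 31, height 60 mm, about 0.33 kg. Origin: centre of its underside; z up its axis; x points out through the middle of its white paper label. The label covers 70 degrees of the side; a 20 mm wide strip of it is folded onto the flat shoulder and shows from above.
- label (a point): Middle of the paper label, on the jar's side (jar x = 31, z = 30 mm).
- lid (a joint): Travel of the jar's push-on grey lid (disc of radius 22 mm, 12 mm thick, on the jar's axis; turns with the jar): 0 = standing proud, a 6 mm gap between lid and shoulder; 0.006 m = fully home on the shoulder. It slides against about 8 N of friction and stays where it is left, then stops hard.
- lid_top (a point): Centre of the lid's flat top: 78 mm above the jar's underside when proud, 72 mm when home.
- spare_jar: Another jar of the same make with its lid already home, standing on the board beside the dish (radius 31, height 72 mm); not part of the job. Origin: centre of its underside.
- figurine: Small terracotta figurine standing on the board beside the dish (radius 18, height 62 mm); not part of the job. Origin: centre of its underside.
There are look-alikes about, which are no part of the job. Leave any blue or red look-alike of the jar alone.

How it is judged:
On the way, in this order (a step that is already met when the one before it is completed fails the run):
1. the jar, still in the dish, is turned so that its label faces the reader's window (angle between the x axis of jar and the x axis of station, either way round below 0.2 rad and x of label in the frame of station above 0.015 m and horizontal distance between jar and station below 0.006 m and z of jar in the frame of station below 0.0235 m and angle between jar's own z axis and vertical below 0.06 rad), for 0.2 s.
2. the lid is pressed home (value of joint lid above 0.0048 m), for 0.2 s.
At the end, for the whole second after the job is handed in: The jar stands upright and at rest in the dish (centre within 6 mm of the dish's), its label faces the reader's window within 0.2 rad, and its lid is home (pressed at least 4.8 of 6 mm) (all of step 1 and value of joint lid above 0.0048 m and linear speed of jar below 0.02 m/s); the robot touches nothing.
It fails at once if the jar is lifted out of the dish (more than 10 mm) (z of jar in the frame of station above 0.03 m).
It fails at once if the dish is overloaded: more than 40 N between jar and dish (contact force between jar and station above 40 N).
It fails at once if the reader or its board is knocked with more than 20 N (contact force between any of the arm, the fingers and station above 20 N).
It fails at once if the spare jar or the figurine is shifted by more than 20 mm or toppled (distance of any of spare_jar, figurine from where it was at the start of the episode above 0.02 m or angle between any of spare_jar, figurine's own z axis and vertical above 0.5 rad).
It also fails if it takes over 48 s, if anything falls off the work surface, if the arm or the gripper's body presses on something with over 40 N, if the wrist force passes 120 N, or if a joint passes its speed limit or range.

ROBOT

A 6-joint arm with a two-finger parallel gripper is mounted at the origin on the work surface. World frame = base frame: x ahead of the robot, y to its left, z up, the work surface at z = 0. Lengths are in m, angles in rad, forces in N, time in s.
With the tool pointing down it reaches from about 0.25 to 0.775 m from the base axis. Payload 4 kg.
Tool frame: the origin (TCP) lies midway between the tips of the shut fingers; the grasp point (between the pads) lies manip.hold_point_z behind it (manip.hold_point_z is the distance from the TCP to the grasp point, in m); z points along the fingers, y is the line along which they close (so a half turn about z gives the same grasp; the last joint's range is limited). The gripper opens to 94 mm and grips with 3 to 60 N. Pads are 16 mm wide; open, the fingers measure 119 mm over their backs; the gripper's body (75 mm by 177 mm) begins 78 mm behind the grasp point.
Start: joints at [-0.103, 0.087, 1.371, -0, 1.684, -0.103], TCP at [0.55, -0, 0.206] pointing down, gripper open.
Joint ranges: [-3.1, 3.1], [-0.76, 2.03], [0.27, 2.55], [-1.08, 4.22], [0.17, 2.65], [-2.57, 2.57]. Speed limits (rad/s): [2.79, 2.79, 3.14, 3.14, 3.14, 3.14].

INTERFACE

Orientations are given as a 3x3 rotation matrix whose columns are the frame's x, y, z axes.
In Python, from station import manip gives the robot as it stands.
- The arm moves only by the tool servo_tool, never from a script. Its argument "increments" is a list of rows, each a list of 5 numbers: the shift along the tool's x, y, z in m, then the turn about the tool's z in degrees, then the finger opening in m, from 0 to 0.094. A call has 1 to 10 rows; each row shifts and turns the commanded pose from where the row before left it, along the tool's axes as they then stand; what a row does not reach is not made up. A row lasts 1/12 s, in which the tool goes at most 41.7 mm and 7.16 degrees, less where a joint would pass 70% of its speed; a pose out of reach is approached as far as the arm can. A call with a gripper value outside its range is refused whole. The fingers move at their own pace and stop on an object; "newtons" is the grip in N (left out, the last holds). Time passes only in rows, so rows that do not move let the fingers close. It gives the time, the measured TCP pose, the force, the opening and the grip force at its end, in the units of the state.
- manip.get_obs(): the state, without advancing time (a new reading comes with each control period).
- manip.snapshot(name): name is "scene" or "side" or "wrist"; returns a dict with "color" (480x640x3 uint8, blue, green, red), "vfov" (degrees; the focal length in pixels is half the picture's height over the tangent of half this angle, whatever the lens; pixels are square), "cx", "cy" (the principal point, pixels), "R" (3x3) and "t" (3): a world point X has camera coordinates R X + t; the wrist camera has in their place "T_tool_cam" (4x4, takes a point from camera to tool coordinates, whose origin is the TCP and whose axes are the flange's). Camera axes: x right, y down, z forward; pixel columns grow to the right and rows downward; lengths in m; the calibration is good to about 2 mm. The wrist camera is an equidistant fisheye: a pixel r from the principal point sees the ray r / f radians off the axis. A picture is of the moment at which its call begins: read the wrist's pose just before it. There is no depth.
- manip.close_job(): hands the job in; it is judged then, once.
Trained networks look in the newest picture that a camera, given by its name, has taken for a name from the list of things; names that differ only in an ending like _2 or _b are one class to them, and where a whole thing is asked for, a point or a joint stands for the part that bears it (a point fixed in the world has none). Each returns a list of dicts, best first, with "score" (0 to 1); they miss things now and then, are a little off and sometimes report something else, mostly with a low value. They report only what shows in the picture. A call takes as long as a camera call. They do not tell look-alikes from the thing itself.
- manip.look_for(query, camera): "at" ([column, row] in pixels, amid what is visible of it).
The state is a dict: "time_s": time; "qpos": joint angles; "qvel": joint speeds; "tau": joint torques, N m; "ee_pos": TCP position; "eef_rot": TCP orientation; "ft_force": force on the tool from outside, world axes, zero at the start; "torque": the same for the moment, N m; "gripper_width": finger opening in m; "grip_force": force on a finger pad.
Only numpy, scipy, OpenCV 4.12 (cv2) and the standard library are available. Lean on these libraries where they do the work, as an engineer would, in place of code of your own. Each camera call takes 0.05 s, during which the arm holds its last target. There are 200 camera calls.

## Working session

There is one attempt and no reset: what is moved stays moved. The work goes in short steps, Python scripts to look and compute and a tool call to move; the robot and the scene stay as the last step left them, time stands still between calls to the robot, and variables do not carry over. Pictures are saved under pics/ and viewed, at most 10 in all, crops included, and the job is handed in when it is done.

Besides the shell and the picture viewer there is one more tool, called after "Request:" in YAML: its name, and indented under it one key for each argument. servo_tool: Moves the arm, as the interface text tells. Its arguments: {"type":"object","properties":{"increments":{"type":"array"},"newtons":{"type":"number"}},"required":["increments"]}

```bash
mkdir -p pics; cat > h.py <<'E'
import numpy as np, cv2
from station import manip
def snap(c,name=None):
    o=manip.get_obs(); s=manip.snapshot(c); s['o']=o
    if name: cv2.imwrite(f'pics/{name}.png',s['color'])
    return s
def ray(s,uv):
    f=240/np.tan(np.radians(s['vfov'])/2); u=np.array([uv[0]-s['cx'],uv[1]-s['cy']])
    if 'R' in s:
        R=np.array(s['R']);t=np.array(s['t']); d=R.T@np.array([u[0]/f,u[1]/f,1]); return -R.T@t,d
    r=np.hypot(*u);th=r/f
    d=np.array([*(u/max(r,1e-9)*np.sin(th)),np.cos(th)]);T=np.array(s['T_tool_cam']);Rw=np.array(s['o']['eef_rot'])
    return np.array(s['o']['ee_pos'])+Rw@T[:3,3],Rw@T[:3,:3]@d
def at(s,uv,z):
    o,d=ray(s,uv); return o+d*(z-o[2])/d[2]
def proj(s,X):
    f=240/np.tan(np.radians(s['vfov'])/2); X=np.array(X)
    if 'R' in s:
        c=np.array(s['R'])@X+np.array(s['t']); return c[:2]/c[2]*f+[s['cx'],s['cy']]
    T=np.array(s['T_tool_cam']);Rw=np.array(s['o']['eef_rot'])
    c=T[:3,:3].T@(Rw.T@(X-np.array(s['o']['ee_pos']))-T[:3,3]); r=np.hypot(c[0],c[1])
    return c[:2]/r*np.arctan2(r,c[2])*f+[s['cx'],s['cy']]
E
python3 - <<'E'
from h import *
print(manip.hold_point_z)
for c in ['scene','wrist']:
    s=snap(c,c+'0')
    for q,z in [('jar',.05),('lid',.09),('label',.06),('spare_jar',.09),('figurine',.05),('station',.05)]:
        print(c,q,[(np.round(r['at']),round(r['score'],2),at(s,r['at'],z).round(3)) for r in manip.look_for(q,c)])
a=cv2.imread('pics/scene0.png');b=cv2.imread('pics/wrist0.png')
cv2.imwrite('pics/both.png',cv2.resize(np.vstack([a,b]),(400*1,600)))
E
```

```text
0.0188
scene jar [(array([297., 271.]), 0.92, array([ 0.565, -0.093,  0.05 ])), (array([167., 243.]), 0.92, array([ 0.578, -0.297,  0.05 ])), (array([387., 203.]), 0.66, array([ 0.385, -0.007,  0.05 ])), (array([447., 336.]), 0.65, array([0.602, 0.125, 0.05 ]))]
scene lid [(array([390., 185.]), 0.88, array([ 0.386, -0.005,  0.09 ])), (array([292., 254.]), 0.76, array([ 0.57 , -0.096,  0.09 ])), (array([159., 229.]), 0.67, array([ 0.588, -0.293,  0.09 ])), (array([315., 337.]), 0.29, array([ 0.68 , -0.023,  0.09 ]))]
scene label [(array([294., 273.]), 0.98, array([ 0.577, -0.092,  0.06 ])), (array([389., 205.]), 0.83, array([ 0.399, -0.   ,  0.06 ])), (array([169., 242.]), 0.64, array([ 0.582, -0.289,  0.06 ])), (array([298., 254.]), 0.42, array([ 0.543, -0.099,  0.06 ]))]
scene spare_jar [(array([315., 338.]), 0.92, array([ 0.681, -0.023,  0.09 ]))]
scene figurine [(array([376., 269.]), 0.68, array([0.525, 0.012, 0.05 ]))]
scene station [(array([272., 295.]), 0.69, array([ 0.616, -0.11 ,  0.05 ]))]
wrist jar [(array([339., 321.]), 0.92, array([ 0.572, -0.096,  0.05 ])), (array([327.,
[... 396 characters left out ...]
([ 0.569, -0.077,  0.09 ]))]
wrist label [(array([340., 319.]), 0.9, array([ 0.572, -0.088,  0.06 ])), (array([328., 433.]), 0.85, array([ 0.563, -0.242,  0.06 ])), (array([146., 235.]), 0.7, array([ 0.385, -0.004,  0.06 ])), (array([364.,  95.]), 0.64, array([0.591, 0.12 , 0.06 ]))]
wrist spare_jar [(array([432., 255.]), 0.88, array([ 0.648, -0.015,  0.09 ])), (array([342., 339.]), 0.68, array([ 0.572, -0.093,  0.09 ])), (array([320., 280.]), 0.55, array([ 0.553, -0.036,  0.09 ]))]
wrist figurine [(array([281., 212.]), 0.81, array([0.517, 0.014, 0.05 ])), (array([342., 339.]), 0.4, array([ 0.576, -0.117,  0.05 ]))]
wrist station [(array([318., 274.]), 0.73, array([ 0.552, -0.046,  0.05 ]))]
```

View pics/scene0.png

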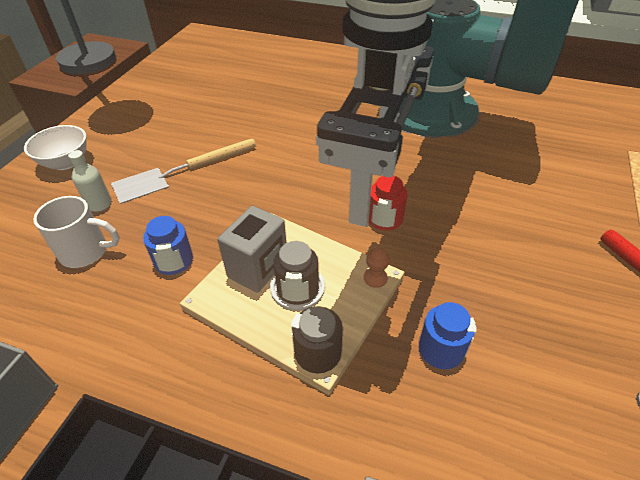

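View pics/wrist0.png

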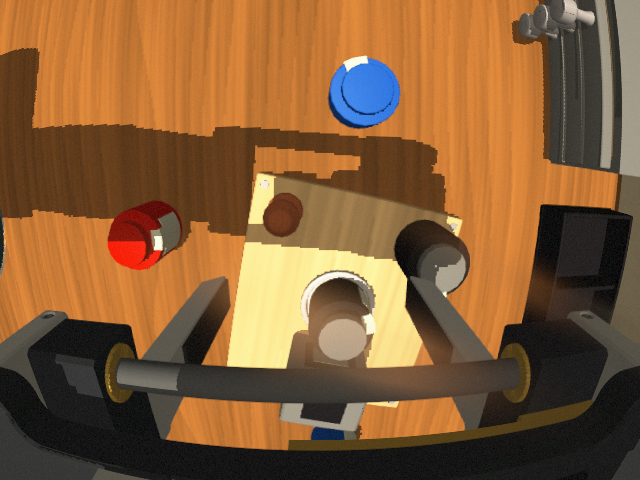

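The scene view shows the black jar in the white dish at (297,271). It could be confused with:
- the spare black jar at (318,338)
- the blue jars at (167,243) and (447,336)
- the red jar at (387,203)

The black one in the dish, next to the reader at (252,250), is the target. Its label faces roughly +x. The figurine is at (376,269).

```bash
python3 - <<'E'
import cv2,numpy as np
a=cv2.imread('pics/scene0.png')[200:400,175:415];cv2.imwrite('pics/c1.png',cv2.resize(a,None,fx=3,fy=3,interpolation=cv2.INTER_CUBIC))
E
```

```text
(no output)
```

View pics/c1.png

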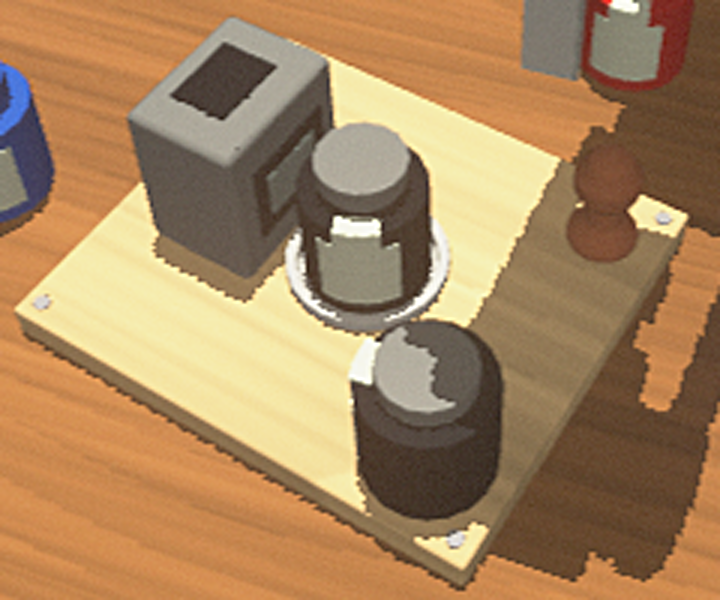

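The crop shows the black jar with its grey lid proud of the shoulder. The label faces the camera, with its strip at (357,225) in the crop. The reader is to the upper left, and three board corners are visible at (20,312), (465,570) and (687,218).

```bash
cat >fit.py <<'E'
from h import *
from scipy.optimize import least_squares
s=snap('scene')
P=[((130,110,18),(20,312)),((-120,110,18),(465,572)),((-120,-110,18),(687,218)),((42,40,105),(235,165)),((42,-40,105),(329,68)),((102,40,105),(131,120)),((102,-40,105),(228,18))]
def w(p,X):
    c,n=np.cos(p[2]),np.sin(p[2]);x,y,z=np.array(X)/1000; return [p[0]+c*x-n*y,p[1]+n*x+c*y,z]
def res(p): return np.concatenate([proj(s,w(p,X))-(np.array(u)/3+[175,200]) for X,u in P])
r=least_squares(res,[.57,-.09,-1.6]); print(r.x,r.fun.round(1))
p=r.x
j=p[:2]
lt=at(s,np.array([360,160])/3+[175,200],.098); print('lid proud top',lt)
l=at(s,np.array([357,226])/3+[175,200],.080); print('strip',l, np.arctan2(*(l-lt)[1::-1]))
l=at(s,np.array([361,272])/3+[175,200],.045);print('label',l)
for th in [-.6,-.4,-.2,0,.2,.4]:
    d=np.array([np.cos(th),np.sin(th)]); print(th,[((proj(s,[*(lt[:2]+rr*d),z])-[175,200])*3).round() for rr,z in [(.027,.08),(.031,.05)]])
for n,q in [('spare',(430,360)),('fig',(608,165))]:
    print(n,at(s,np.array(q)/3+[175,200],.09 if n=='spare' else .07))
E
python3 fit.py
```

```text
[ 0.57275578 -0.08879789 -1.78224247] [-2.1  0.6  1.1  1.   1.9 -0.6 -1.5  1.6  1.9 -3.  -2.4 -0.7  1.3 -1.3]
lid proud top [ 0.57385225 -0.08978481  0.098     ]
strip [ 0.5959184  -0.08345496  0.08      ] 0.2793564723535796
label [ 0.59496698 -0.08379066  0.045     ]
-0.6 [array([312., 214.]), array([309., 259.])]
-0.4 [array([319., 221.]), array([318., 267.])]
-0.2 [array([329., 227.]), array([328., 274.])]
0 [array([339., 231.]), array([340., 278.])]
0.2 [array([351., 233.]), array([353., 281.])]
0.4 [array([364., 233.]), array([367., 281.])]
spare [ 0.65723459 -0.02730555  0.09      ]
fig [0.51660554 0.01060399 0.07      ]
```

```bash
python3 - <<'E'
from h import *
o=manip.get_obs();print(np.array(o['eef_rot']).round(3),o['ee_pos'],o['time_s'])
s=snap('wrist');print(np.array(s['T_tool_cam']).round(3),at(s,(343,339),.098))
# wrist: strip, label; reader/board corners
p=[.573,-.0895,-1.782]
def w(p,X):
    c,n=np.cos(p[2]),np.sin(p[2]);x,y,z=np.array(X)/1000; return [p[0]+c*x-n*y,p[1]+n*x+c*y,z]
for X in [(-120,110,18),(-120,-110,18),(42,40,105),(42,-40,105),(102,40,105)]: print(X,proj(s,w(p,X)).round())
b=s['color'][150:450,200:480];cv2.imwrite('pics/w1.png',cv2.resize(b,None,fx=2,fy=2,interpolation=cv2.INTER_CUBIC))
E
```

```text
[[ 0.  1.  0.]
 [ 1. -0. -0.]
 [-0.  0. -1.]] [ 5.50026856e-01 -1.35077056e-05  2.05569914e-01] 0.75
[[-0.    -0.965 -0.26   0.075]
 [ 1.    -0.    -0.     0.001]
 [ 0.    -0.26   0.965 -0.178]
 [ 0.     0.     0.     1.   ]] [ 0.57331516 -0.08941268  0.098     ]
(-120, 110, 18) [464. 217.]
(-120, -110, 18) [256. 170.]
(42, 40, 105) [374. 387.]
(42, -40, 105) [289. 374.]
(102, 40, 105) [357. 432.]
```

View pics/w1.png

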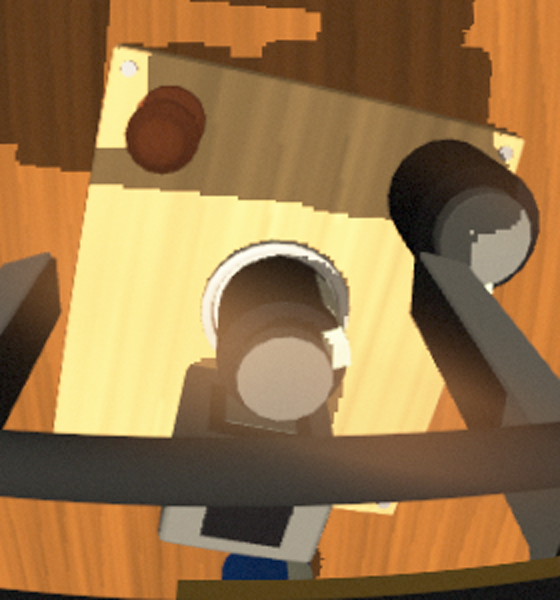

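The wrist view agrees with the fit. The board corners are at (259,172) and (461,217), the jar lid centre is at (343,339), and the strip at (368,324) points toward about +x. The plan is two grasps of about 60° each, clockwise seen from above.

Request:
servo_tool:
  increments:
    - [-0.03, 0.008, 0, 0, 0.08]
    - [-0.03, 0.008, 0, 0, 0.08]
    - [-0.0294, 0.0073, 0, 0, 0.08]
    - [0, 0, 0.02, -6, 0.08]
    - [0, 0, 0.02, -6, 0.08]
    - [0, 0, 0.02, -6, 0.08]
    - [0, 0, 0, 0, 0.08]
    - [0, 0, 0, 0, 0.08]

```text
time_s: 1.47
ee_pos: [0.5725, -0.0893, 0.1443]
eef_rot: [[-0.306, 0.952, -0.003], [0.952, 0.306, 0.001], [0.002, -0.003, -1.0]]
ft_force: [0.8, 0.1, 0.7]
gripper_width: 0.0801
grip_force: 0.0
```

```bash
python3 - <<'E'
from h import *
s=snap('wrist','w2');print(s['o']['ee_pos'])
for q,z in [('lid',.098),('jar',.08),('spare_jar',.09)]: print(q,[(np.round(r['at']),round(r['score'],2),at(s,r['at'],z).round(4)) for r in manip.look_for(q,'wrist')])
E
```

```text
[ 0.57248451 -0.08925584  0.14429283]
lid [(array([316., 264.]), 0.77, array([ 0.5718, -0.089 ,  0.098 ])), (array([95., 79.]), 0.71, array([ 0.3903, -0.0119,  0.098 ])), (array([245., 440.]), 0.68, array([ 0.5631, -0.2568,  0.098 ])), (array([437.,   3.]), 0.65, array([0.5922, 0.0968, 0.098 ]))]
jar [(array([315., 254.]), 0.94, array([ 0.5706, -0.0878,  0.08  ])), (array([254., 423.]), 0.82, array([ 0.5668, -0.2501,  0.08  ])), (array([420.,  17.]), 0.79, array([0.5871, 0.0902, 0.08  ])), (array([115.,  82.]), 0.76, array([ 0.3959, -0.0113,  0.08  ])), (array([287.,  94.]), 0.23, array([0.5206, 0.0087, 0.08  ]))]
spare_jar [(array([451., 206.]), 0.93, array([ 0.6457, -0.0262,  0.09  ])), (array([317., 264.]), 0.45, array([ 0.5734, -0.0909,  0.09  ]))]
```

View pics/w2.png

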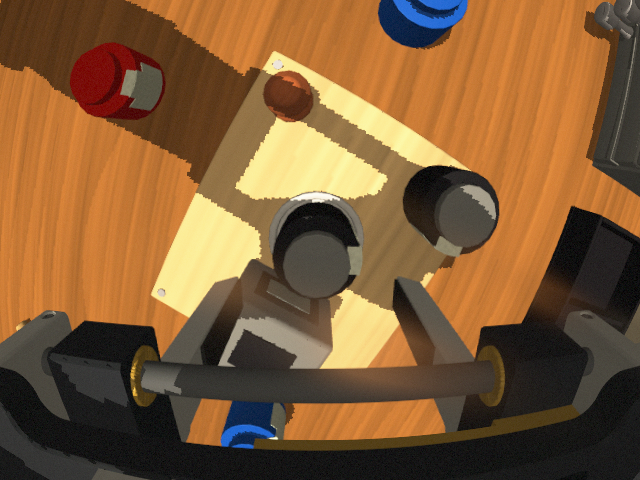

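The lid is centred between the fingers at (316,264), the label strip is at (355,260), and the spare jar at (450,208) is clear. I'll descend and grip.

Request:
servo_tool:
  increments:
    - [0, 0, 0.02, 0, 0.08]
    - [0, 0, 0.02, 0, 0.08]
    - [0, 0, 0.02, 0, 0.08]
    - [0, 0, 0.02, 0, 0.08]
    - [0, 0, 0.02, 0, 0.08]
    - [0, 0, 0, 0, 0.08]
    - [0, 0, 0, 0, 0.05]
    - [0, 0, 0, 0, 0.05]
    - [0, 0, 0, 0, 0.05]
    - [0, 0, 0, 0, 0.05]
  newtons: 15

```text
time_s: 2.5
ee_pos: [0.5738, -0.0901, 0.0478]
eef_rot: [[-0.309, 0.951, 0.002], [0.951, 0.309, -0.002], [-0.002, 0.001, -1.0]]
ft_force: [-3.3, -1.1, 3.9]
gripper_width: 0.0623
grip_force: 15.0
```

Request:
servo_tool:
  increments:
    - [0, 0, 0, 6, 0.05]
    - [0, 0, 0, 6, 0.05]
    - [0, 0, 0, 6, 0.05]
    - [0, 0, 0, 6, 0.05]
    - [0, 0, 0, 6, 0.05]
    - [0, 0, 0, 6, 0.05]
    - [0, 0, 0, 6, 0.05]
    - [0, 0, 0, 6, 0.05]
    - [0, 0, 0, 6, 0.05]
    - [0, 0, 0, 6, 0.05]

```text
time_s: 3.33
ee_pos: [0.5735, -0.0897, 0.0478]
eef_rot: [[0.673, 0.74, 0.001], [0.74, -0.673, -0.001], [0.0, 0.002, -1.0]]
ft_force: [-3.5, -0.2, 4.8]
gripper_width: 0.0623
grip_force: 15.0
```

Request:
servo_tool:
  increments:
    - [0, 0, 0, 0, 0.05]
    - [0, 0, 0, 0, 0.05]
    - [0, 0, 0, 0, 0.076]
    - [0, 0, 0, 0, 0.076]
    - [0, 0, 0, 0, 0.076]
    - [0, 0, 0, 0, 0.076]

```text
time_s: 3.83
ee_pos: [0.5736, -0.0893, 0.0456]
eef_rot: [[0.669, 0.743, 0.001], [0.743, -0.669, 0.0], [0.001, 0.0, -1.0]]
ft_force: [1.1, -0.0, 0.3]
gripper_width: 0.0756
grip_force: 0.0
```

Now turn back 60° with the fingers open, and check with the camera before the second grasp.

Request:
servo_tool:
  increments:
    - [0, 0, 0, -6, 0.076]
    - [0, 0, 0, -6, 0.076]
    - [0, 0, 0, -6, 0.076]
    - [0, 0, 0, -6, 0.076]
    - [0, 0, 0, -6, 0.076]
    - [0, 0, 0, -6, 0.076]
    - [0, 0, 0, -6, 0.076]
    - [0, 0, 0, -6, 0.076]
    - [0, 0, 0, -6, 0.076]
    - [0, 0, 0, -6, 0.076]

```text
time_s: 4.67
ee_pos: [0.5734, -0.0893, 0.0453]
eef_rot: [[-0.314, 0.949, 0.0], [0.949, 0.314, 0.0], [0.0, 0.0, -1.0]]
ft_force: [0.7, -0.0, -0.5]
gripper_width: 0.076
grip_force: 0.0
```

```bash
python3 - <<'E'
from h import *
s=snap('wrist');print(s['o']['ee_pos'],s['o']['ft_force'])
t=snap('side')
cv2.imwrite('pics/w3.png',np.hstack([cv2.resize(s['color'][60:360,200:480],(400,429)),cv2.resize(t['color'],(400,300)).__class__((429,400,3),np.uint8)*0+cv2.copyMakeBorder(cv2.resize(t['color'],(400,300)),0,129,0,0,0)]))
E
```

```text
[ 0.57343896 -0.08927557  0.04531651] [ 0.68476567 -0.01712535 -0.53858955]
```

View pics/w3.png

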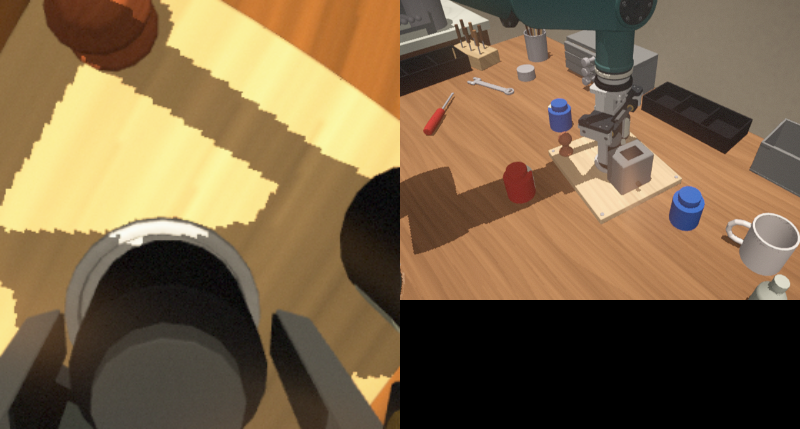

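The jar is still in the dish between the fingers, and its label has turned out of this view toward the reader side. I'll make the second grasp now.

Request:
servo_tool:
  increments:
    - [0, 0, 0, 0, 0.05]
    - [0, 0, 0, 0, 0.05]
    - [0, 0, 0, 0, 0.05]
    - [0, 0, 0, 0, 0.05]

```text
time_s: 5.1
ee_pos: [0.5734, -0.0894, 0.0455]
eef_rot: [[-0.308, 0.951, 0.0], [0.951, 0.308, 0.0], [0.0, 0.0, -1.0]]
ft_force: [-0.2, 0.0, -0.1]
gripper_width: 0.0619
grip_force: 15.0
```

Request:
servo_tool:
  increments:
    - [0, 0, 0, 6, 0.05]
    - [0, 0, 0, 6, 0.05]
    - [0, 0, 0, 6, 0.05]
    - [0, 0, 0, 6, 0.05]
    - [0, 0, 0, 6, 0.05]
    - [0, 0, 0, 6, 0.05]
    - [0, 0, 0, 6, 0.05]
    - [0, 0, 0, 6, 0.05]
    - [0, 0, 0, 6, 0.05]
    - [0, 0, 0, 5, 0.05]

```text
time_s: 5.93
ee_pos: [0.5733, -0.0894, 0.0454]
eef_rot: [[0.66, 0.751, -0.0], [0.751, -0.66, 0.0], [-0.0, -0.0, -1.0]]
ft_force: [0.2, 0.5, 0.2]
gripper_width: 0.0621
grip_force: 15.0
```

Request:
servo_tool:
  increments:
    - [0, 0, 0, 0, 0.05]
    - [0, 0, 0, 0, 0.05]
    - [0, 0, 0, 0, 0.076]
    - [0, 0, 0, 0, 0.076]
    - [0, 0, 0, 0, 0.076]
    - [0, 0, 0, 0, 0.076]

```text
time_s: 6.43
ee_pos: [0.5734, -0.0894, 0.0456]
eef_rot: [[0.656, 0.755, 0.0], [0.755, -0.656, -0.0], [0.0, 0.0, -1.0]]
ft_force: [0.2, 0.9, 0.1]
gripper_width: 0.0761
grip_force: 0.0
```

Request:
servo_tool:
  increments:
    - [0, 0, -0.02, 0, 0.076]
    - [0, 0, -0.02, 0, 0.076]
    - [0, 0, -0.02, 0, 0.076]
    - [0, 0, -0.02, 0, 0.076]
    - [0, 0, -0.03, 0, 0.076]
    - [0, 0, -0.03, -6, 0.076]
    - [0, 0, -0.03, -6, 0.076]
    - [0, 0, -0.03, -6, 0.076]
    - [0, 0, -0.02, -6, 0.076]
    - [0, 0, 0, -6, 0.076]

```text
time_s: 7.27
ee_pos: [0.5753, -0.0899, 0.2723]
eef_rot: [[0.185, 0.983, 0.011], [0.983, -0.185, -0.003], [-0.001, 0.011, -1.0]]
ft_force: [-1.9, -0.9, 0.2]
gripper_width: 0.0759
grip_force: 0.0
```

Request:
servo_tool:
  increments:
    - [-0.03, 0, 0, 0, 0.076]
    - [-0.03, 0, 0, 0, 0.076]
    - [-0.03, 0, 0, 0, 0.076]
    - [-0.03, 0, 0, 0, 0.076]
    - [-0.02, 0, 0, 0, 0.076]
    - [0, 0, 0, 0, 0.076]
    - [0, 0, 0, 0, 0.076]
    - [0, 0, 0, 0, 0.076]

```text
time_s: 7.93
ee_pos: [0.5467, -0.2262, 0.2655]
eef_rot: [[0.19, 0.982, 0.0], [0.982, -0.19, 0.001], [0.001, 0.0, -1.0]]
ft_force: [-0.4, -0.9, 0.5]
gripper_width: 0.0762
grip_force: 0.0
```

```bash
python3 - <<'E'
from h import *
s=snap('wrist','w4')
c=proj(s,[.573,-.0893,.08]);print(c)
x,y=(c-[60,60]).astype(int)
cv2.imwrite('pics/w4c.png',cv2.resize(s['color'][max(y,0):y+120,x:x+120],(600,600),interpolation=cv2.INTER_CUBIC)); print(x,y)
print([(r['at'],r['score']) for r in manip.look_for('label','wrist')])
E
```

```text
[316.15577104  80.46964266]
256 20
[([348.6, 272.3], 0.84), ([135.1, 66.5], 0.78), ([320.7, 82.1], 0.74)]
```

View pics/w4c.png

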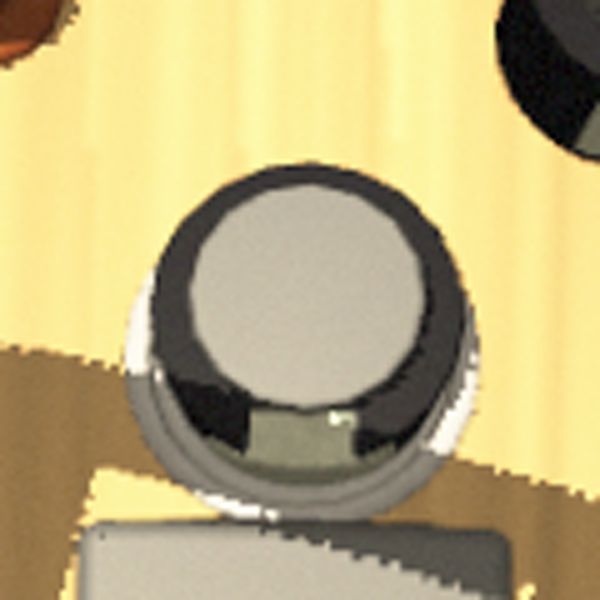

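The label strip is at (302,435) in the crop and points squarely at the reader face, whose top edge is horizontal at row about 525. It's off by roughly 3°, and the jar is centred in the dish. A quick numeric check comes first, then the move back to press the lid.

```bash
python3 - <<'E'
from h import *
s=snap('wrist');f=lambda u,z:at(s,np.array(u)/5+[256,20],z)
lid=f((307,295),.098);st=f((302,432),.08);print(lid,st,np.arctan2(*(st-lid)[1::-1]))
a,b=f((95,522),.105),f((505,532),.105);print('reader edge yaw+',np.arctan2(*(b-a)[1::-1])-np.pi/2)
sh=f((311,322),.08);print(sh)
E
```

```text
[ 0.57387705 -0.09072286  0.098     ] [ 0.56836482 -0.11426251  0.08      ] -1.8008196393145415
reader edge yaw+ -1.786892566101644
[ 0.57422549 -0.09303451  0.08      ]
```

Request:
servo_tool:
  increments:
    - [0.03, 0, 0, 0, 0]
    - [0.03, 0, 0, 0, 0]
    - [0.03, 0, 0, 0, 0]
    - [0.03, 0, 0, 0, 0]
    - [0.019, 0, 0.02, 0, 0]
    - [0, 0, 0.03, 0, 0]
    - [0, 0, 0.03, 0, 0]
    - [0, 0, 0.03, 0, 0]
    - [0, 0, 0.03, 0, 0]
    - [0, 0, 0, 0, 0]

```text
time_s: 8.92
ee_pos: [0.5687, -0.088, 0.118]
eef_rot: [[0.189, 0.982, -0.013], [0.982, -0.189, 0.004], [0.001, -0.014, -1.0]]
ft_force: [-0.9, 0.4, -1.2]
gripper_width: 0.0129
grip_force: 0.0
```

Request:
servo_tool:
  increments:
    - [0, 0, 0, 0, 0]
    - [0, 0, 0, 0, 0]
    - [0, 0, 0, 0, 0]
    - [0, 0, 0, 0, 0]

```text
time_s: 9.25
ee_pos: [0.5747, -0.0907, 0.1285]
eef_rot: [[0.191, 0.982, 0.005], [0.982, -0.191, -0.001], [-0.0, 0.005, -1.0]]
ft_force: [-0.3, -0.4, 0.0]
gripper_width: 0.0005
grip_force: 0.0
```

Request:
servo_tool:
  increments:
    - [0, 0, 0.01, 0, 0]
    - [0, 0, 0.01, 0, 0]
    - [0, 0, 0.004, 0, 0]
    - [0, 0, 0, 0, 0]
    - [0, 0, 0, 0, 0]
    - [0, 0, 0, 0, 0]

```text
time_s: 9.75
ee_pos: [0.5731, -0.0904, 0.1014]
eef_rot: [[0.191, 0.982, -0.0], [0.982, -0.191, 0.0], [0.0, -0.0, -1.0]]
ft_force: [-0.1, -0.2, 0.6]
gripper_width: 0.0009
grip_force: 0.0
```

Request:
servo_tool:
  increments:
    - [0, 0, 0.002, 0, 0]
    - [0, 0, 0.002, 0, 0]
    - [0, 0, 0.002, 0, 0]
    - [0, 0, 0, 0, 0]
    - [0, 0, 0, 0, 0]
    - [0, 0, 0, 0, 0]

```text
time_s: 10.25
ee_pos: [0.5736, -0.0905, 0.0969]
eef_rot: [[0.191, 0.982, 0.002], [0.982, -0.191, -0.001], [-0.0, 0.002, -1.0]]
ft_force: [-1.4, 0.5, 5.1]
gripper_width: 0.0009
grip_force: 2.8
```

Request:
servo_tool:
  increments:
    - [0, 0, 0.001, 0, 0]
    - [0, 0, 0.001, 0, 0]
    - [0, 0, 0.001, 0, 0]
    - [0, 0, 0.001, 0, 0]
    - [0, 0, 0, 0, 0]
    - [0, 0, 0, 0, 0]

```text
time_s: 10.75
ee_pos: [0.5736, -0.0906, 0.0933]
eef_rot: [[0.191, 0.982, 0.002], [0.982, -0.191, -0.001], [-0.0, 0.002, -1.0]]
ft_force: [-2.4, -0.2, 7.9]
gripper_width: 0.0005
grip_force: 3.5
```

Sliding at about 8 N, with about 1.3 mm to go.

Request:
servo_tool:
  increments:
    - [0, 0, 0.001, 0, 0]
    - [0, 0, 0.001, 0, 0]
    - [0, 0, 0, 0, 0]
    - [0, 0, 0, 0, 0]
    - [0, 0, 0, 0, 0]

```text
time_s: 11.17
ee_pos: [0.5737, -0.0905, 0.0922]
eef_rot: [[0.191, 0.982, 0.002], [0.982, -0.191, -0.001], [-0.0, 0.002, -1.0]]
ft_force: [-3.5, 0.3, 10.0]
gripper_width: 0.0003
grip_force: 5.0
```

Request:
servo_tool:
  increments:
    - [0, 0, 0.001, 0, 0]
    - [0, 0, 0, 0, 0]
    - [0, 0, 0, 0, 0]

```text
time_s: 11.42
ee_pos: [0.5738, -0.0905, 0.0922]
eef_rot: [[0.191, 0.982, 0.003], [0.982, -0.191, -0.001], [-0.0, 0.003, -1.0]]
ft_force: [-4.8, 1.6, 13.2]
gripper_width: 0.0002
grip_force: 6.6
```

The force is now rising with no further motion, so the lid has hit its stop. One more gentle push, then retreat.

Request:
servo_tool:
  increments:
    - [0, 0, 0.001, 0, 0]
    - [0, 0, 0, 0, 0]
    - [0, 0, 0, 0, 0]

```text
time_s: 11.67
ee_pos: [0.5738, -0.0906, 0.0922]
eef_rot: [[0.191, 0.982, 0.004], [0.982, -0.191, -0.001], [-0.0, 0.004, -1.0]]
ft_force: [-6.2, 2.1, 16.4]
gripper_width: 0.0002
grip_force: 8.2
```

Request:
servo_tool:
  increments:
    - [0, 0, -0.003, 0, 0]
    - [0, 0, -0.005, 0, 0]
    - [0, 0, -0.02, 0, 0]
    - [0, 0, -0.03, 0, 0]
    - [0, 0, -0.04, 0, 0]
    - [0, 0, -0.04, 0, 0]
    - [-0.035, 0, -0.03, 0, 0]
    - [-0.035, 0, 0, 0, 0]
    - [-0.035, 0, 0, 0, 0]
    - [-0.035, 0, 0, 0, 0]

```text
time_s: 12.5
ee_pos: [0.5471, -0.2257, 0.253]
eef_rot: [[0.19, 0.982, 0.001], [0.982, -0.19, -0.001], [-0.0, 0.001, -1.0]]
ft_force: [0.5, 0.5, -0.2]
gripper_width: 0.0003
grip_force: 0.0
```

Request:
servo_tool:
  increments:
    - [0, 0, 0, 0, 0]
    - [0, 0, 0, 0, 0]
    - [0, 0, 0, 0, 0]
    - [0, 0, 0, 0, 0]

```text
time_s: 12.83
ee_pos: [0.5473, -0.2233, 0.2523]
eef_rot: [[0.189, 0.982, -0.0], [0.982, -0.189, 0.001], [0.001, -0.0, -1.0]]
ft_force: [1.2, -0.6, 0.1]
gripper_width: 0.0004
grip_force: 0.0
```

```bash
python3 - <<'E'
from h import *
s=snap('wrist');c=proj(s,[.573,-.0893,.08]);x,y=np.maximum((c-[60,60]).astype(int),0);print(x,y,s['o']['ee_pos'])
t=snap('scene')['color'][200:400,175:415]
cv2.imwrite('pics/w5.png',np.hstack([cv2.resize(s['color'][y:y+120,x:x+120],(400,400)),cv2.resize(t,(400,400))]))
E
```

```text
256 21 [ 0.54734394 -0.22332061  0.25225455]
```

View pics/w5.png

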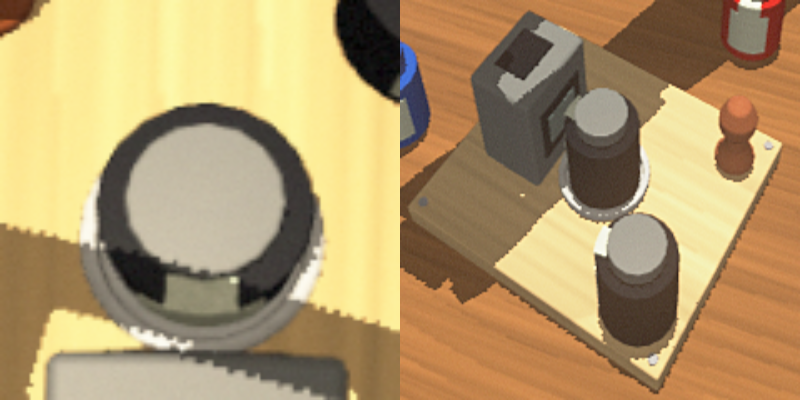

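The label strip at (202,295) squarely faces the reader. The lid is home, the jar is in the dish, and the spare jar and figurine haven't moved. Handing in.

```bash
python3 -c "
from station import manip
print(manip.close_job())"
```

```text
the job is handed in; nothing more can be done
None
```

The job is handed in, with no verdict returned: the label faces the reader's window to within about 0.05 rad by camera, and the lid is pressed home to its stop at about 16 N (limit 40 N).

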